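Switch off the steriliser and lift out the bottle cap with tongs

TASK

The steam cycle is over: push the steriliser's child-safe selector knob down, turn it anticlockwise (seen from above) all the way to off and let it spring up again. Then take the tongs, close their jaws on the domed bottle cap on the rack without touching the cap with the gripper, lift it straight up and finish while still holding it in the tongs, level and still, about 10 cm above the rack. Leave the bottle, the screw ring, the scrub brush and the vase where they are.

Things in the scene. Friction and masses are not known exactly. Their poses are not given: they have to be found in the camera images.
- steriliser: Steam steriliser, lid off, fixed. White base 250 x 250 mm, on it a level grey slatted rack 226 x 226 mm, standing surface 75 mm above the worktop. Origin under the base's centre at worktop height; z up, x away from the robot at yaw 0. A console 160 (x) x 105 (y) mm, top at 55 mm, joins its +y side; the selector's axis is at x -45, y +168 mm.
- selector_bar (a point): Selector knob: round skirt 52 mm across, 6 mm thick, with an upright finger bar across it (46 long, 14 wide, 22 mm high). Point: on the turning axis at half the bar's height, 82 mm above the worktop when up; bar top 11 mm above it, skirt's upper face 11 mm below. x axis along the bar to the end with the pointer line (turns with the knob), z up. At off it points along the steriliser's +x.
- selector (a joint): Turn of the selector in rad: 0 = off (end stop), positive = clockwise from above; it begins at 1.0 to 1.3 (steam). A child lock blocks it between 0.9 and 0.25 unless the knob is pushed at least 5.5 mm down; let go in that span, it stays caught below. Drag about 0.04 N m, no spring in this sense.
- selector_press (a joint): How far the selector knob is pushed down, in m: 0 = up, 0.008 = bottom stop. Sprung: 4 N starts it, 8 N holds it at the bottom; it springs up when let go (not when caught under the child lock).
- tongs: Plastic spring tongs, 92 g, lying on the worktop on the edges of their 30 mm high strips, so that they open and close in the horizontal plane; 226 mm long. Origin: at the hinge, at the bottom edge; x from the hinge along the middle line to the jaws, z up. Two mirrored arms swing equally about the hinge.
- tongs_grip (a point): Where to hold the tongs: on the middle line, 110 mm from the hinge, at half height (15 mm); axes as the tongs. Here both arms have flat black grips, 64 mm long, 30 mm high; over their outer faces 62 mm when open, 38 mm with the jaws closed on the cap. Squeezing them closes the jaws against a spring: 7 N begins to close them, 10 N brings them onto the cap.
- tongs_jaws (a point): Centre between the two round jaws, on the middle line, 210 mm from the hinge (100 mm beyond tongs_grip), at half height; axes as the tongs. Each jaw is a shallow hollow 30 mm high, 29 mm long, made to fit an upright 44 mm cylinder. Open, the narrowest gap between them is 76 mm and they are 100 mm across outside.
- tongs_arm_l (a joint): Swing of each tongs arm in rad: 0 = open, 0.11 = jaws round the cap, 0.19 = shut. Each arm's grip moves in 110 mm x this value.
- cap: White domed bottle cap, 25 g, 44 mm diameter, straight-sided for the lower 31 mm, 45 mm high, standing dome up on the rack, in its front half (nearer the robot). Origin: centre of its underside; z up.
- cap_mid (a point): On the cap's axis, 20 mm above its underside: the height at which the middle of the jaws takes it.
- bottle: Clear feeding bottle standing mouth down on the rack's rear half, 58 mm diameter, 135 mm high, 90 g. Origin: centre of its underside. Leave it alone.
- screw_ring: White screw ring lying on the rack's rear half beside the bottle, 50 mm across, 18 mm high, open in the middle. Origin: centre of its underside. Leave it alone.
- brush: Orange scrub brush, 150 x 58 mm, 77 mm high with its handle, on the worktop left of the steriliser. Origin: centre of its underside. Leave it alone.
- vase: White ceramic vase, 92 mm at its widest, 165 mm high, on the worktop beyond the tongs. Origin: centre of its underside. Leave it alone.

How it is judged:
On the way, in this order (a step that is already met when the one before it is completed fails the run):
1. the selector knob is pushed down (value of joint selector_press above 0.005 m), for 0.1 s.
2. the selector is turned to off and has sprung up (value of joint selector below 0.15 rad and value of joint selector_press below 0.002 m), for 0.2 s.
3. the gripper holds the tongs clear of the worktop, the cap still on the rack (contact force between the fingers and tongs above 1 N and height (world z) of tongs above 0.03 m and contact force between cap and steriliser above 0.05 N), for 0.2 s.
4. the cap is between the jaws and lifted off the rack (distance between cap_mid and tongs_jaws below 0.018 m and contact force between cap and tongs above 1 N and height (world z) of cap above 0.095 m), for 0.2 s.
At the end, for the whole second after the job is handed in: Selector within 0.15 rad of off and up; the cap held only by the jaws (within 18 mm of their centre, over 1 N), 60 to 225 mm above the rack, within 180 mm sideways of the steriliser's middle, within 0.35 rad of level, still; the gripper holds the tongs, which touch neither steriliser nor bottle (all of step 2 and height (world z) of cap between 0.135 and 0.3 m and angle between cap's own z axis and vertical below 0.35 rad and linear speed of cap below 0.03 m/s and distance between cap_mid and tongs_jaws below 0.018 m and contact force between each of cap, the fingers and tongs above 1 N and contact force between cap and the fingers below 0.1 N and contact force between each of cap, tongs and bottle below 0.1 N and contact force between each of cap, tongs and steriliser below 0.1 N and horizontal distance between cap and steriliser below 0.18 m); the arm keeps its last pose, push and grip.
It fails at once if the gripper or arm touches the cap (contact force between any of the fingers, the arm and cap above 0.5 N).
It fails at once if the cap falls off the rack (height (world z) of cap below 0.06 m).
It fails at once if the bottle is pushed away or tipped (distance of bottle from where it was at the start of the episode above 0.03 m or angle between bottle's own z axis and vertical above 0.35 rad).
It fails at once if the screw ring or the scrub brush is pushed away (distance of any of screw_ring, brush from where it was at the start of the episode above 0.03 m).
It fails at once if the vase is pushed away or tipped (distance of vase from where it was at the start of the episode above 0.03 m or angle between vase's own z axis and vertical above 0.35 rad).
It also fails if it takes over 67 s, if anything falls off the work surface, if the arm or the gripper's body presses on something with over 40 N, if the wrist force passes 120 N, or if a joint passes its speed limit or range.

ROBOT

A 6-joint arm with a two-finger parallel gripper is mounted at the origin on the work surface. World frame = base frame: x ahead of the robot, y to its left, z up, the work surface at z = 0. Lengths are in m, angles in rad, forces in N, time in s.
With the tool pointing down it reaches from about 0.35 to 0.925 m from the base axis. Payload 6.4 kg.
Tool frame: the origin (TCP) lies midway between the tips of the shut fingers; the grasp point (between the pads) lies 19 mm behind it; z points along the fingers, x is the direction in which the jaws open and shut, and the axes are right-handed (so a half turn about z gives the same grasp; the last joint's range is limited). The gripper opens to 94 mm and grips with 3 to 60 N. Pads are 16 mm wide; open, the fingers measure 119 mm over their backs; the gripper's body (75 mm by 177 mm) begins 78 mm behind the grasp point.
Start: joints at [-1.503, 0.245, 1.558, -0, 1.339, -0.174], TCP at [0.156, -0.631, 0.205] pointing down, gripper open.
Joint ranges: [-3.13, 3.13], [-1.02, 2.26], [0.13, 2.54], [-0.95, 4.09], [0.21, 2.88], [-2.74, 2.74]. Speed limits (rad/s): [2.57, 2.57, 3.14, 3.14, 3.14, 3.14].

INTERFACE

Orientations are given as a 3x3 rotation matrix whose columns are the frame's x, y, z axes.
In Python, from plant import bot gives the robot as it stands.
- The arm moves only by the tool send_rows, never from a script. Its argument "targets" is a list of rows, each a list of 7 numbers: the turn, a rotation vector about the world's x, y, z in degrees, then the shift along the world's x, y, z in m, then the opening, from 0 (shut) to 1 (fully open). A call has 1 to 20 rows; each row shifts and turns the commanded pose from where the row before left it; what a row does not reach is not made up. A row lasts 1/10 s, in which the tool goes at most 50 mm and 8.59 degrees, less where a joint would pass 70% of its speed; a pose out of reach is approached as far as the arm can. A call is refused whole if a number of a shift passes 0.05 or a number of a turn 8.59, either way. A call with a gripper value outside its range is refused whole. The fingers move at their own pace and stop on an object; the grip force is fixed at half the most. Time passes only in rows, so rows that do not move let the fingers close. It gives the time, the measured TCP pose, the force and the opening at its end, in the units of the state.
- bot.sense(): the state, without advancing time (a new reading comes with each control period).
- bot.get_image(name): name is "scene" or "top" or "wrist"; returns the picture (480x640x3 uint8, blue, green, red); there is no depth.
- bot.camera_params(name): a dict with "K" (3x3 intrinsics, pixels), "R" (3x3) and "t" (3): a world point X has camera coordinates R X + t. Camera axes: x right, y down, z forward; pixel columns grow to the right and rows downward; lengths in m; the calibration is good to about 2 mm. A picture is of the moment at which its call begins: read the wrist's pose just before it. camera_params takes no time and is no camera call; for the wrist camera it gives the pose at the moment of the call.
- bot.job_done(): hands the job in, once; it reports no verdict.
The state is a dict: "t": time; "joint_pos": joint angles; "joint_vel": joint speeds; "tau": joint torques, N m; "tcp_pos": TCP position; "eef_rot": TCP orientation; "force": force on the tool from outside, world axes, zero at the start; "moment": the same for the moment, N m; "width": finger opening in m.
Only numpy, scipy, OpenCV 4.12 (cv2) and the standard library are available. Lean on these libraries where they do the work, as an engineer would, in place of code of your own. Each camera call takes 0.05 s, during which the arm holds its last target.

## Working session

There is one attempt and no reset: what is moved stays moved. The work goes in short steps, Python scripts to look and compute and a tool call to move; the robot and the scene stay as the last step left them, time stands still between calls to the robot, and variables do not carry over. Pictures are saved under pics/ and viewed, and the job is handed in when it is done.

Besides the shell and the picture viewer there is one more tool, called after "Request:" in YAML: its name, and indented under it one key for each argument. send_rows: Moves the arm, as the interface text tells. Its arguments: {"type":"object","properties":{"targets":{"type":"array"}},"required":["targets"]}

```bash
ls; mkdir -p pics
python3 - <<'E'
from plant import bot
import cv2,json
s=bot.sense();print({k:s[k] for k in('t','tcp_pos','eef_rot','width','force')})
for n in('scene','top'):
    cv2.imwrite(f'pics/{n}0.png',bot.get_image(n));print(n,bot.camera_params(n))
E
```

```text
pics
{'t': 0.0, 'tcp_pos': array([ 0.15561859, -0.63051356,  0.20440833]), 'eef_rot': array([[ 2.39460238e-01, -9.70906159e-01, -1.58942699e-04],
       [-9.70904487e-01, -2.39460124e-01,  1.82387380e-03],
       [-1.80887074e-03, -2.82427074e-04, -9.99998324e-01]]), 'width': 0.09410645368750663, 'force': array([ 0.36093858,  0.12284304, -0.39179449])}
scene {'K': array([[461.30961846,   0.        , 318.6181107 ],
       [  0.        , 461.30961846, 241.2529402 ],
       [  0.        ,   0.        ,   1.        ]]), 'R': array([[ 0.84392238,  0.53644938,  0.00413291],
       [ 0.33253106, -0.51704914, -0.78872256],
       [-0.42097281,  0.66699494, -0.61473542]]), 't': array([-0.46849665, -0.08395679,  1.25672963])}
top {'K': array([[502.07672848,   0.        , 321.77941515],
       [  0.        , 502.07672848, 252.54333614],
       [  0.        ,   0.        ,   1.        ]]), 'R': array([[-0.00669647, -0.99995123, -0.00725938],
       [-0.99712355,  0.00722527, -0.07544815],
       [ 0.07549692,  0.00673327, -0.9971233 ]]), 't': array([0.00921781, 0.51769398, 1.20548269])}
```

View pics/scene0.png

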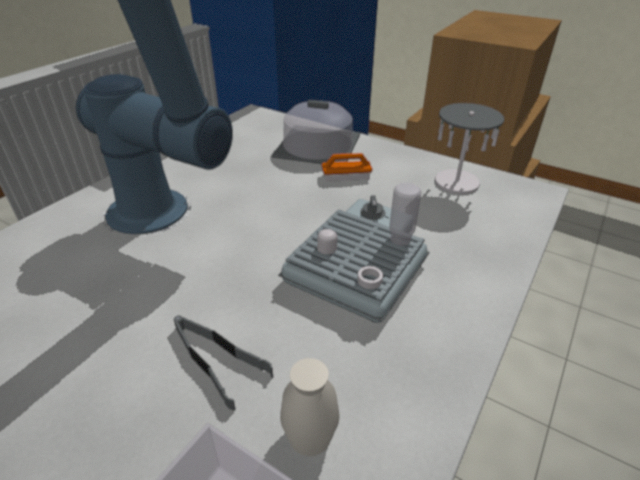

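View pics/top0.png

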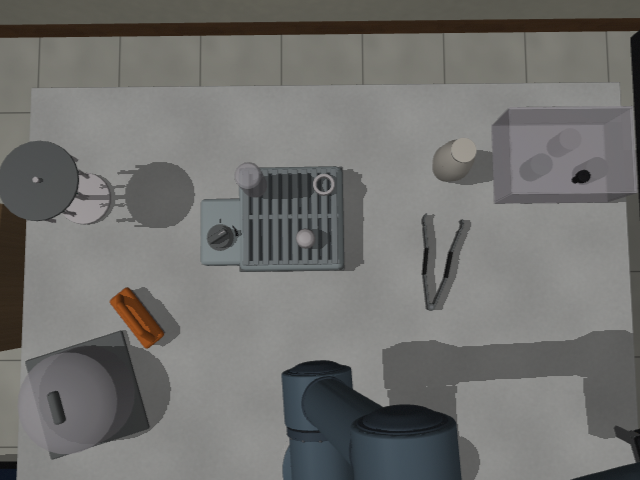

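The scene view shows the whole layout. In the top view the steriliser is around (292,218), the knob around (221,237), the cap at (306,238), the tongs hinge at (433,307) with jaws near (447,222), and the vase around (453,160). I'll enlarge these.

Run:
```python
import cv2
im=cv2.imread('pics/top0.png')
cv2.imwrite('pics/c1.png',cv2.resize(im[150:290,190:360],None,fx=4.2,fy=4.2,interpolation=cv2.INTER_CUBIC))
cv2.imwrite('pics/c2.png',cv2.resize(im[200:320,400:500],None,fx=5,fy=5,interpolation=cv2.INTER_CUBIC))
```

```text
(no output)
```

View pics/c1.png

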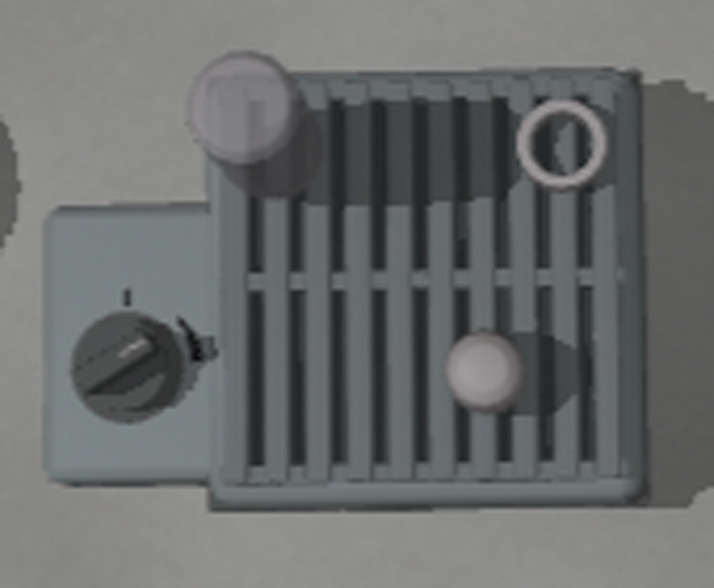

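View pics/c2.png

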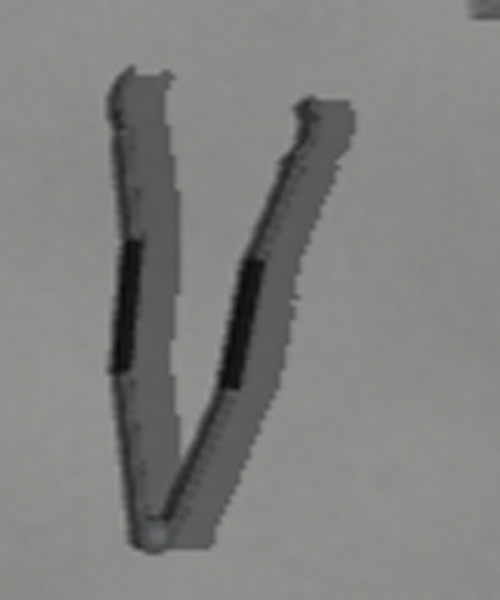

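```bash
cat > h.py <<'E'
import numpy as np
from plant import bot
def ray(cam,uv,z,P=None):
    P=P or bot.camera_params(cam)
    d=P['R'].T@np.linalg.inv(P['K'])@np.array([uv[0],uv[1],1.]);c=-P['R'].T@P['t']
    return c+d*(z-c[2])/d[2]
def proj(cam,X,P=None):
    P=P or bot.camera_params(cam)
    p=P['K']@(P['R']@np.array(X)+P['t']);return p[:2]/p[2]
E
python3 - <<'E'
from h import *
np.set_printoptions(precision=4,suppress=True)
a=lambda u,v:(190+u/4.2,150+v/4.2)
b=lambda u,v:(400+u/5,200+v/5)
for n,p,z in [('skirt',a(127,367),.071),('bar end-',a(82,390),.093),('bar end+',a(157,343),.093),('cap',a(486,370),.12),
 ('rackFL',a(212,485),.07),('rackFR',a(640,490),.07),('rackBR',a(635,75),.07),('conFL',a(45,483),.055),('conBL',a(47,208),.055),
 ('hinge',b(153,537),.03),('gripL',b(127,306),.03),('gripR',b(241,324),.03),('jawL',b(115,95),.03),('jawR',b(306,110),.03),('bottle',a(243,108),.21),('ring',a(562,144),.093)]:
    print(n,ray('top',p,z))
E
```

```text
skirt [0.5513 0.2433 0.071 ]
bar end- [0.5364 0.2632 0.093 ]
bar end+ [0.562  0.2223 0.093 ]
cap [0.5429 0.0408 0.12  ]
rackFL [0.485  0.1955 0.07  ]
rackFR [ 0.4805 -0.0426  0.07  ]
rackBR [ 0.7148 -0.0421  0.07  ]
conFL [0.4875 0.2924 0.055 ]
conBL [0.6444 0.293  0.055 ]
hinge [ 0.3833 -0.2543  0.03  ]
gripL [ 0.4942 -0.2443  0.03  ]
gripR [ 0.4851 -0.299   0.03  ]
jawL [ 0.5968 -0.2408  0.03  ]
jawR [ 0.5888 -0.3331  0.03  ]
bottle [0.6652 0.1575 0.21  ]
ring [ 0.6708 -0.0007  0.093 ]
```

Request:
send_rows:
  targets:
    - [0, 0, 5.4, 0.0198, 0.0436, 0.0025, 0.43]
    - [0, 0, 5.4, 0.0198, 0.0436, 0.0025, 0.43]
    - [0, 0, 5.4, 0.0198, 0.0436, 0.0025, 0.43]
    - [0, 0, 5.4, 0.0198, 0.0436, 0.0025, 0.43]
    - [0, 0, 5.4, 0.0198, 0.0436, 0.0025, 0.43]
    - [0, 0, 5.4, 0.0198, 0.0436, 0.0025, 0.43]
    - [0, 0, 5.4, 0.0198, 0.0436, 0.0025, 0.43]
    - [0, 0, 5.4, 0.0198, 0.0436, 0.0025, 0.43]
    - [0, 0, 5.4, 0.0198, 0.0436, 0.0025, 0.43]
    - [0, 0, 5.4, 0.0198, 0.0436, 0.0025, 0.43]
    - [0, 0, 5.4, 0.0198, 0.0436, 0.0025, 0.43]
    - [0, 0, 5.4, 0.0198, 0.0436, 0.0025, 0.43]
    - [0, 0, 5.4, 0.0198, 0.0436, 0.0025, 0.43]
    - [0, 0, 5.4, 0.0198, 0.0436, 0.0025, 0.43]
    - [0, 0, 5.4, 0.0198, 0.0436, 0.0025, 0.43]
    - [0, 0, 5.4, 0.0198, 0.0436, 0.0025, 0.43]
    - [0, 0, 5.4, 0.0198, 0.0436, 0.0025, 0.43]
    - [0, 0, 5.4, 0.0198, 0.0436, 0.0025, 0.43]
    - [0, 0, 5.4, 0.0198, 0.0436, 0.0025, 0.43]
    - [0, 0, 5.4, 0.0198, 0.0436, 0.0025, 0.43]

```text
t: 2.1
tcp_pos: [0.5518, 0.243, 0.255]
eef_rot: [[0.847, 0.531, -0.001], [0.531, -0.847, -0.0], [-0.001, -0.0, -1.0]]
force: [0.5, -0.4, -0.3]
width: 0.0406
```

Run:
```python
from h import *
import cv2,pickle
s=bot.sense();print(s['t'],s['tcp_pos'],s['eef_rot'],s['joint_pos'],s['force'])
P=bot.camera_params('wrist');pickle.dump(P,open('w1.pkl','wb'))
cv2.imwrite('pics/w1.png',bot.get_image('wrist'));print(P)
```

```text
2.1 [0.55183905 0.24298065 0.25496007] [[ 8.47059186e-01  5.31498115e-01 -7.00012281e-04]
 [ 5.31498018e-01 -8.47059470e-01 -3.32343854e-04]
 [-7.69592164e-04 -9.05402262e-05 -9.99999700e-01]] [ 2.26998923e-01  9.94088362e-02  1.63185544e+00 -1.68420529e-04
  1.41108523e+00 -3.33342459e-01] [ 0.53406194 -0.40144295 -0.25130445]
{'K': array([[331.82896556,   0.        , 315.11370277],
       [  0.        , 331.82896556, 234.32085469],
       [  0.        ,   0.        ,   1.        ]]), 'R': array([[ 0.84700823,  0.53157888, -0.0009764 ],
       [ 0.50998378, -0.81207802,  0.28362975],
       [ 0.14997868, -0.24073468, -0.95893337]]), 't': array([-0.59674703, -0.12824265,  0.41570591])}
```

View pics/w1.png

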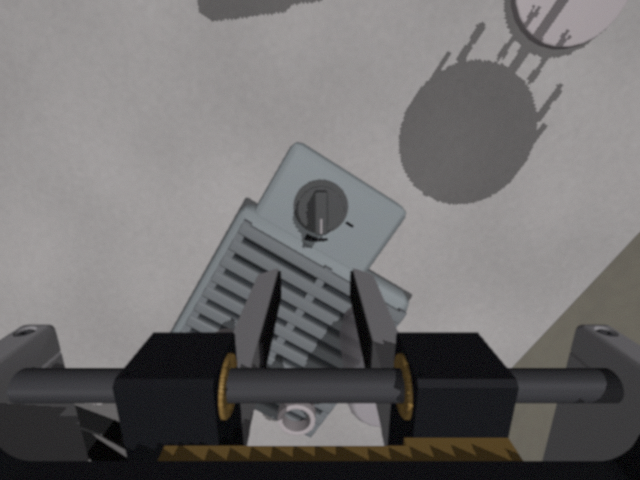

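The wrist view shows the knob at about (321,208). Its bar stands almost vertical in the image, so it is square to the jaws, and the pointer line is at the lower end, (321,226). I'll enlarge it to measure.

Run:
```python
import cv2
im=cv2.imread('pics/w1.png')
cv2.imwrite('pics/c3.png',cv2.resize(im[170:250,280:370],None,fx=7,fy=7,interpolation=cv2.INTER_CUBIC))
```

```text
(no output)
```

View pics/c3.png

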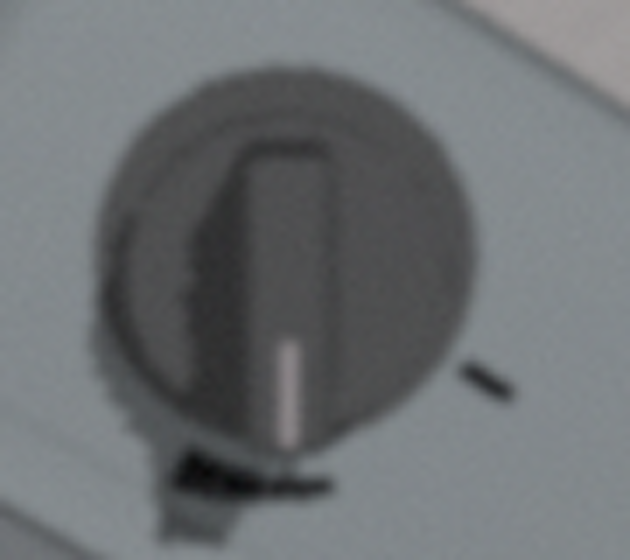

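Run:
```python
from h import *
import pickle
P=pickle.load(open('w1.pkl','rb'))
a=lambda u,v:(280+u/7,170+v/7)
for n,p,z in [('bartop c',a(289,298),.093),('end far',a(288,145),.093),('end ptr',a(288,450),.093),('skirt c',a(286,257),.071),('offmark',a(487,380),.055)]:
    print(n,ray('wrist',p,z,P))
```

```text
bartop c [0.55471489 0.25111261 0.093     ]
end far [0.54221073 0.27052978 0.093     ]
end ptr [0.56736099 0.23091072 0.093     ]
skirt c [0.55370773 0.25249951 0.071     ]
offmark [0.59575632 0.25002727 0.055     ]
```

The wrist measurement differs from the top one by 8 mm in y, so I'll retake it with the arm settled and cross-check with the scene camera.

Run:
```python
from h import *
import cv2,pickle
s=bot.sense();print(s['t'],s['tcp_pos'],s['joint_vel'])
P=bot.camera_params('wrist');pickle.dump(P,open('w2.pkl','wb'))
im=bot.get_image('wrist')
cv2.imwrite('pics/c4.png',cv2.resize(im[170:250,280:370],None,fx=7,fy=7,interpolation=cv2.INTER_CUBIC));print(P['t'])
im=cv2.imread('pics/scene0.png')
cv2.imwrite('pics/c5.png',cv2.resize(im[180:310,270:430],None,fx=4.5,fy=4.5,interpolation=cv2.INTER_CUBIC))
print(proj('scene',[.5513,.2433,.093])); print(proj('scene',[.5547,.2511,.093]));
```

```text
2.15 [0.55331661 0.24789994 0.25449442] [-0.06591842 -0.073354    0.0989558  -0.03375468  0.02031954  0.04393386]
[-0.60073917 -0.1274244   0.41407375]
[370.74517394 200.50944177]
[373.44235307 199.4638208 ]
```

View pics/c4.png

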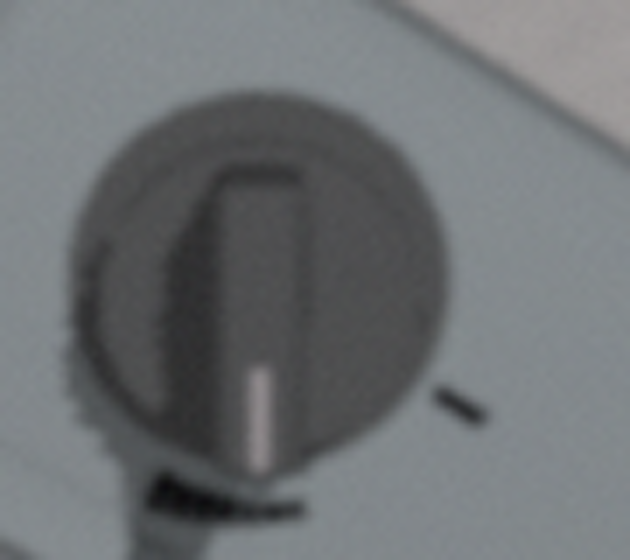

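View pics/c5.png

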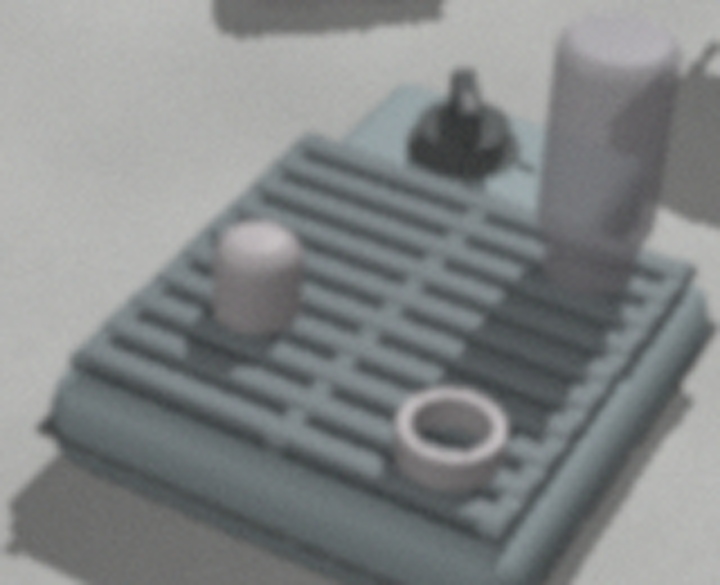

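Run:
```python
from h import *
import cv2,pickle
np.set_printoptions(precision=4,suppress=True)
P=pickle.load(open('w2.pkl','rb'))
a=lambda u,v:(280+u/7,170+v/7)
for n,p,z in [('bartop c',a(261,323),.093),('end far',a(260,172),.093),('end ptr',a(260,474),.093),('skirt c',a(259,284),.071)]:
    print(n,ray('wrist',p,z,P))
b=lambda u,v:(270+u/4.5,180+v/4.5)
print('scene bartop',ray('scene',b(465,77),.093),'skirt',ray('scene',b(461,138),.071),'captop',ray('scene',b(259,228),.12), 'capmid', ray('scene',b(259,278),.0975),'ring',ray('scene',b(451,422),.093),'ringtop view (0.6708 -0.0007)')
s=bot.sense();print(s['t'],s['tcp_pos'],s['joint_vel'])
P=bot.camera_params('wrist');pickle.dump(P,open('w3.pkl','wb'))
im=bot.get_image('wrist')
cv2.imwrite('pics/c6.png',cv2.resize(im[170:250,280:370],None,fx=7,fy=7,interpolation=cv2.INTER_CUBIC))
s=bot.sense();print(s['t'],s['tcp_pos'],s['joint_vel'])
```

```text
bartop c [0.5547 0.2512 0.093 ]
end far [0.5423 0.2704 0.093 ]
end ptr [0.5674 0.2311 0.093 ]
skirt c [0.5539 0.2522 0.071 ]
scene bartop [0.5496 0.2605 0.093 ] skirt [0.5616 0.2359 0.071 ] captop [0.5458 0.0494 0.12  ] capmid [0.5512 0.0412 0.0975] ring [0.6739 0.0039 0.093 ] ringtop view (0.6708 -0.0007)
2.2 [0.5522 0.2449 0.2542] [-0.0629 -0.0634  0.0729 -0.0337  0.0207  0.015 ]
2.25 [0.5516 0.2428 0.2542] [-0.0469 -0.0494  0.0492 -0.0098  0.0073  0.0047]
```

View pics/c6.png

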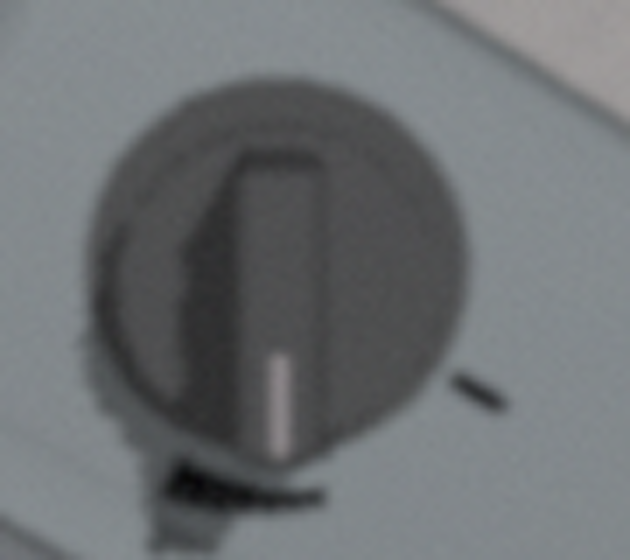

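Run:
```python
from h import *
import cv2,pickle
np.set_printoptions(precision=4,suppress=True)
for c in('top','scene'):
  for X in([.5547,.2512,.093],[.5538,.2523,.071],[.5513,.2433,.071]): print(c,proj(c,X))
P=bot.camera_params('wrist');s=bot.sense();R=s['eef_rot'];t=s['tcp_pos'];print(s['t'],t,s['width'])
for sg in(1,-1): print(proj('wrist',t+R@[sg*s['width']/2,0,0],P),proj('wrist',t+R@[sg*s['width']/2,0,-.019],P))
print((P['R']@R), P['R']@t+P['t'])
im=bot.get_image('wrist');cv2.imwrite('pics/c7.png',cv2.resize(im[240:400,210:430],None,fx=3.5,fy=3.5,interpolation=cv2.INTER_CUBIC))
im=bot.get_image('top');cv2.imwrite('pics/c8.png',cv2.resize(im[150:350,130:360],None,fx=3,fy=3,interpolation=cv2.INTER_CUBIC))
```

```text
top [214.8095 234.9094]
top [216.3976 236.33  ]
top [220.2183 237.3614]
scene [373.461  199.4452]
scene [372.6573 206.6007]
scene [370.0919 207.9928]
2.25 [0.5516 0.2428 0.2542] 0.04021294528027642
[348.5379 282.1914] [351.9663 297.2054]
[280.2678 282.1787] [276.6783 297.1908]
[[ 1.     -0.0001  0.0002]
 [ 0.0002  0.9589 -0.2837]
 [-0.0002  0.2837  0.9589]] [-0.0004  0.0282  0.1955]
```

View pics/c7.png

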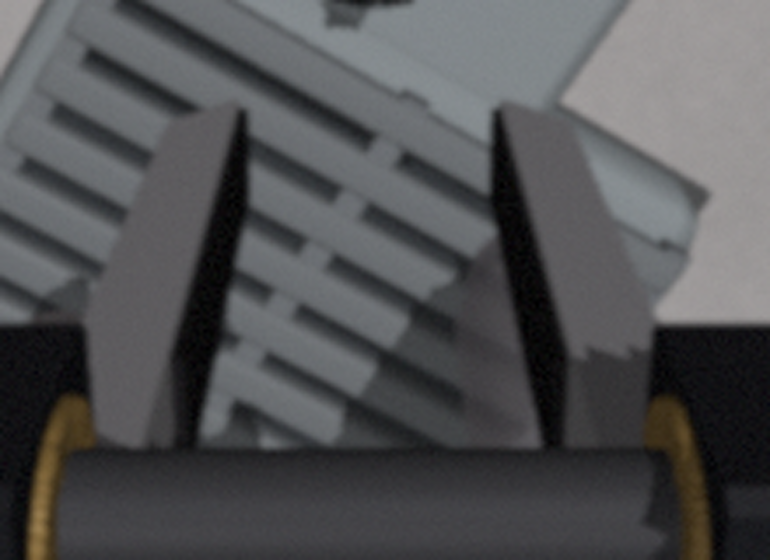

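View pics/c8.png

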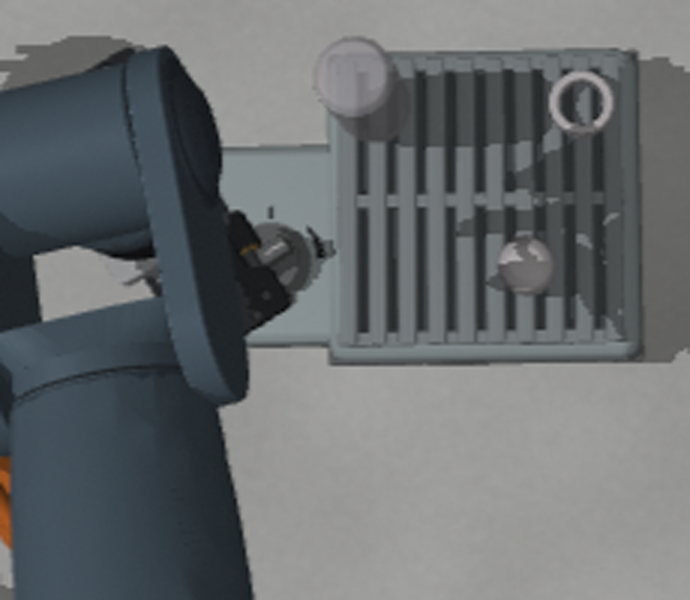

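The wrist view of the fingertips matches the TCP to about 1 px, and the scene camera agrees with the wrist, so I'll trust the wrist: knob axis ≈ (0.5545, 0.2515). The top camera is biased there. I'll approach and look again from closer.

Request:
send_rows:
  targets:
    - [0, 0, 0, 0.001, 0.003, -0.02, 0.43]
    - [0, 0, 0, 0.001, 0.003, -0.03, 0.43]
    - [0, 0, 0, 0.001, 0.0025, -0.03, 0.43]
    - [0, 0, 0, 0, 0, -0.03, 0.43]
    - [0, 0, 0, 0, 0, -0.015, 0.43]
    - [0, 0, 0, 0, 0, 0, 0.43]
    - [0, 0, 0, 0, 0, 0, 0.43]

```text
t: 3.05
tcp_pos: [0.5553, 0.2489, 0.1318]
eef_rot: [[0.85, 0.527, 0.002], [0.527, -0.85, 0.0], [0.002, 0.001, -1.0]]
force: [0.0, -0.1, 0.3]
width: 0.0406
```

Run:
```python
from h import *
import cv2,pickle
s=bot.sense();print(s['t'],s['tcp_pos'],s['eef_rot'][:,0],s['joint_vel'])
P=bot.camera_params('wrist');pickle.dump(P,open('w3.pkl','wb'))
print(proj('wrist',[.5545,.2515,.093],P))
im=bot.get_image('wrist')
cv2.imwrite('pics/c9.png',cv2.resize(im[140:340,200:440],None,fx=3,fy=3,interpolation=cv2.INTER_CUBIC))
```

```text
3.05 [0.55532475 0.24892091 0.13177343] [0.84996209 0.52684151 0.00157381] [ 0.00591047 -0.01143426 -0.02450613  0.00088153 -0.00408688  0.00204143]
[315.41740284 255.33388664]
```

View pics/c9.png

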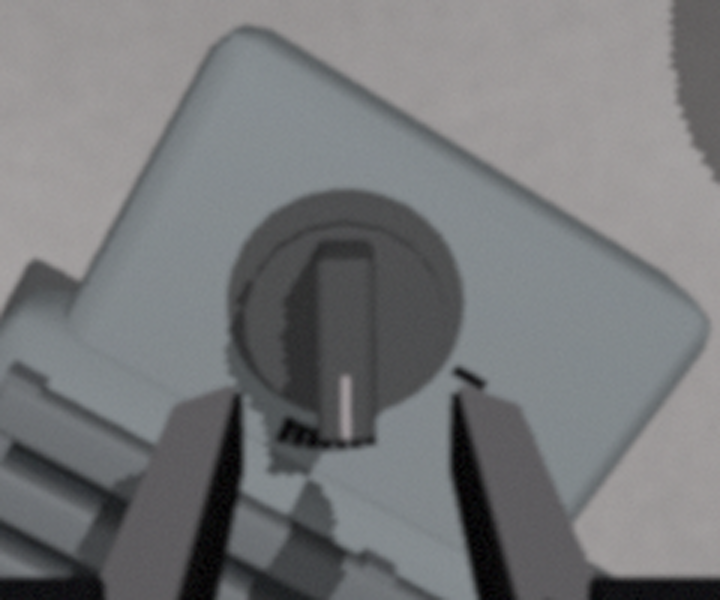

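Request:
send_rows:
  targets:
    - [0, 0, 0, -0.0004, 0.0013, -0.02, 0.43]
    - [0, 0, 0, -0.0004, 0.0013, -0.02, 0.43]
    - [0, 0, 0, 0, 0, -0.012, 0.43]
    - [0, 0, 0, 0, 0, -0.005, 0.43]
    - [0, 0, 0, 0, 0, 0, 0.0]
    - [0, 0, 0, 0, 0, 0, 0.0]
    - [0, 0, 0, 0, 0, 0, 0.0]
    - [0, 0, 0, 0, 0, 0, 0.0]

```text
t: 3.9
tcp_pos: [0.5535, 0.2516, 0.0742]
eef_rot: [[0.849, 0.528, -0.001], [0.528, -0.849, -0.001], [-0.002, 0.0, -1.0]]
force: [-0.9, -0.4, 3.4]
width: 0.014
```

```bash
cat > look.py <<'E'
import sys
from h import *
import cv2
s=bot.sense();np.set_printoptions(precision=4,suppress=True)
print(s['t'],s['tcp_pos'],s['eef_rot'][:,0],s['width'],s['force'],s['moment'],s['joint_pos'])
n,c=sys.argv[1:3]
im=bot.get_image(c)
if len(sys.argv)>3:
    x0,x1,y0,y1,f=map(float,sys.argv[3:]);im=cv2.resize(im[int(y0):int(y1),int(x0):int(x1)],None,fx=f,fy=f,interpolation=cv2.INTER_CUBIC)
cv2.imwrite(f'pics/{n}.png',im)
E
python3 look.py d1 wrist
```

```text
3.9 [0.5535 0.2516 0.0742] [ 0.8491  0.5281 -0.0018] 0.01402219051560756 [-0.949  -0.3986  3.3887] [-0.2043 -0.0493  0.0653] [ 0.2408  0.2984  1.7506 -0.0011  1.0941 -0.3152]
```

View pics/d1.png

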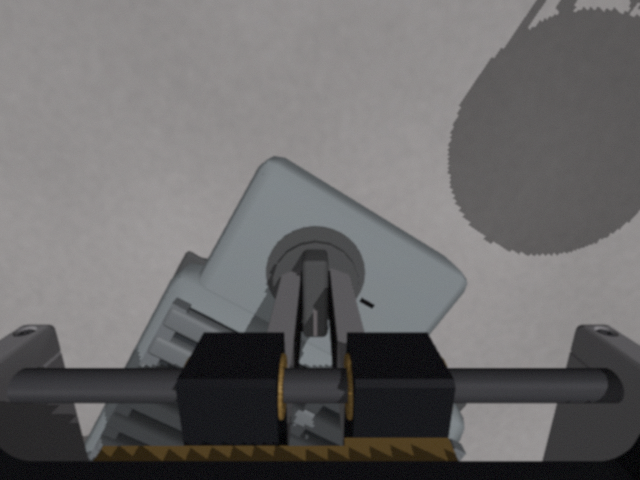

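The fingers hold the bar at the expected 14 mm width, centred on the knob. Next I'll push down.

Request:
send_rows:
  targets:
    - [0, 0, 0, 0, 0, -0.003, 0]
    - [0, 0, 0, 0, 0, -0.003, 0]
    - [0, 0, 0, 0, 0, -0.002, 0]
    - [0, 0, 0, 0, 0, -0.001, 0]
    - [0, 0, 0, 0, 0, 0, 0]
    - [0, 0, 0, 0, 0, 0, 0]

```text
t: 4.55
tcp_pos: [0.5536, 0.2516, 0.0665]
eef_rot: [[0.849, 0.528, -0.001], [0.528, -0.849, -0.001], [-0.002, 0.0, -1.0]]
force: [-7.8, -3.7, 13.3]
width: 0.0141
```

Request:
send_rows:
  targets:
    - [0, 0, 3, 0, 0, 0, 0]
    - [0, 0, 6, 0, 0, 0, 0]
    - [0, 0, 7, 0, 0, 0, 0]
    - [0, 0, 7, 0, 0, 0, 0]
    - [0, 0, 7, 0, 0, 0, 0]
    - [0, 0, 7, 0, 0, 0, 0]
    - [0, 0, 7, 0, 0, 0, 0]
    - [0, 0, 6, 0, 0, 0, 0]
    - [0, 0, 3, 0, 0, 0, 0]
    - [0, 0, 1, 0, 0, 0, 0]
    - [0, 0, 0, 0, 0, 0, 0]

```text
t: 5.65
tcp_pos: [0.5528, 0.2503, 0.0664]
eef_rot: [[0.071, 0.997, -0.004], [0.997, -0.071, -0.004], [-0.005, -0.004, -1.0]]
force: [-11.0, -8.3, 15.6]
width: 0.0139
```

```bash
python3 look.py d2 wrist
```

```text
5.65 [0.5528 0.2503 0.0664] [ 0.0713  0.9974 -0.0045] 0.013871824176498997 [-10.967   -8.304   15.6256] [-1.7243  1.9681 -0.0623] [ 0.24    0.3092  1.7534 -0.0035  1.084  -1.2577]
```

View pics/d2.png

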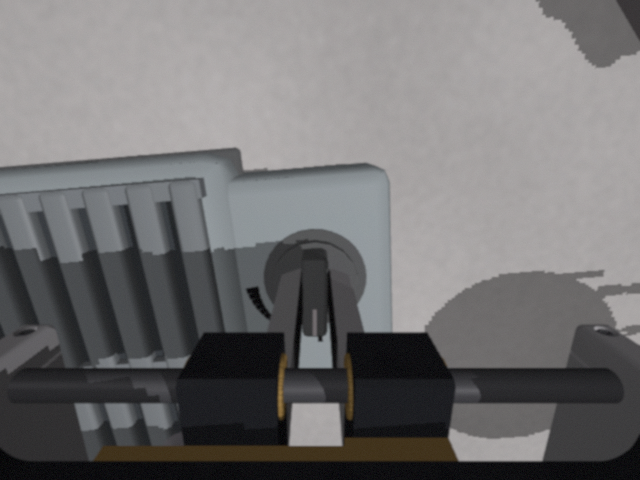

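Request:
send_rows:
  targets:
    - [0, 0, 2, -0.0005, -0.0005, 0, 0]
    - [0, 0, 2, -0.0005, -0.0005, 0, 0]
    - [0, 0, 1, 0, 0, 0, 0]
    - [0, 0, 0, 0, 0, 0, 0]
    - [0, 0, 0, 0, 0, 0, 0]

```text
t: 6.2
tcp_pos: [0.5527, 0.2501, 0.0665]
eef_rot: [[-0.015, 1.0, -0.002], [1.0, 0.015, -0.002], [-0.002, -0.002, -1.0]]
force: [-8.0, -6.7, 12.9]
width: 0.0139
```

```bash
python3 -c "
from h import *
s=bot.sense();print(s['tcp_pos'],np.degrees(np.arctan2(s['eef_rot'][1,0],s['eef_rot'][0,0])),s['force'],s['moment'])"
```

```text
[0.55270397 0.25006093 0.06645275] 90.8635585662212 [-7.9822785  -6.70543034 12.85091644] [-1.17415501  1.36057872 -0.09557015]
```

Request:
send_rows:
  targets:
    - [0, 0, 0, 0, 0, 0, 0.35]
    - [0, 0, 0, 0, 0, 0.004, 0.35]
    - [0, 0, 0, 0, 0, 0.01, 0.35]
    - [0, 0, 0, 0, 0, 0.02, 0.35]
    - [0, 0, 0, 0, 0, 0.03, 0.35]
    - [0, 0, 0, 0, 0, 0.03, 0.35]
    - [0, 0, 0, 0, 0, 0.01, 0.35]
    - [0, 0, 0, 0, 0, 0, 0.35]

```text
t: 7.0
tcp_pos: [0.5539, 0.2513, 0.1703]
eef_rot: [[-0.015, 1.0, 0.004], [1.0, 0.015, 0.001], [0.001, 0.004, -1.0]]
force: [0.4, -0.3, -0.9]
width: 0.0328
```

```bash
python3 look.py d3 wrist 200 440 120 340 3
```

```text
7.0 [0.5539 0.2513 0.1703] [-0.015   0.9999  0.0009] 0.032787051745708985 [ 0.4228 -0.2832 -0.902 ] [ 0.1147 -0.1074 -0.0313] [ 0.2397  0.1797  1.7004  0.0001  1.2576 -1.3461]
```

View pics/d3.png

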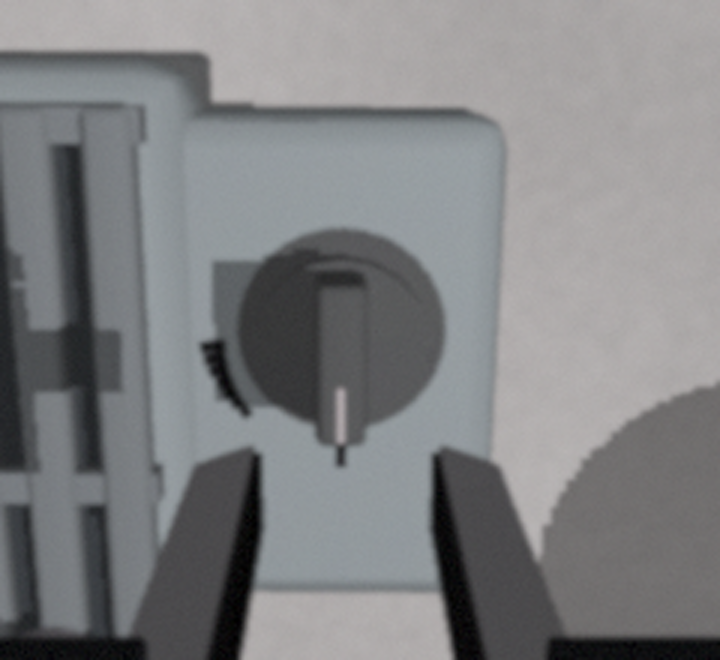

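The pointer lines up with the off mark, with the bar at about (341,365) and the mark at (341,457) in the crop. I'll check by projection that it's up, and measure the tongs.

Run:
```python
from h import *
P=bot.camera_params('wrist')
print(bot.sense()['tcp_pos'])
for z in(.071,.063):
  X=np.array([.5535,.251,z])
  for d in([0,.026,0],[0,-.026,0]):
    p=proj('wrist',X+d,P);print(z,(p-[200,120])*3)
```

```text
[0.55283169 0.2510436  0.16833067]
0.071 [435.45485976 348.01499361]
0.071 [256.31591789 345.46392692]
0.063 [433.11112474 340.25573965]
0.063 [258.60460201 337.76415532]
```

```bash
python3 - <<'E'
from h import *
P=bot.camera_params('wrist')
print(bot.sense()['tcp_pos'])
for z in(.093,.085):
  X=np.array([.5535,.251,z])
  for d in([-.023,.007,0],[-.023,-.007,0],[.023,.007,0],[.023,-.007,0]):
    p=proj('wrist',X+d,P);print(z,(p-[200,120])*3)
E
python3 look.py d4 wrist 200 440 120 340 3;python3 look.py d5 scene 330 430 150 240 6
```

```text
[0.55283169 0.2510436  0.16833067]
0.093 [374.00861281 287.35036785]
0.093 [320.67969103 286.57558947]
0.093 [370.13477947 449.97406135]
0.093 [319.34614932 449.275929  ]
0.085 [373.17533622 280.52124208]
0.085 [321.36711225 279.76685811]
0.085 [369.44545393 439.03955937]
0.085 [320.03797307 438.35781587]
7.05 [0.5528 0.251  0.1683] [-0.015   0.9999  0.0001] 0.03261612171579965 [-0.0377  0.3667  0.1674] [ 0.0452 -0.1419 -0.033 ] [ 0.2397  0.1813  1.7024  0.      1.2574 -1.3461]
7.1 [0.5521 0.2508 0.1671] [-0.0149  0.9999 -0.0004] 0.032869656029701454 [ 0.2297 -0.3982  0.8144] [ 0.0425 -0.1687 -0.0216] [ 0.2397  0.1823  1.7036  0.      1.2576 -1.3461]
```

View pics/d4.png

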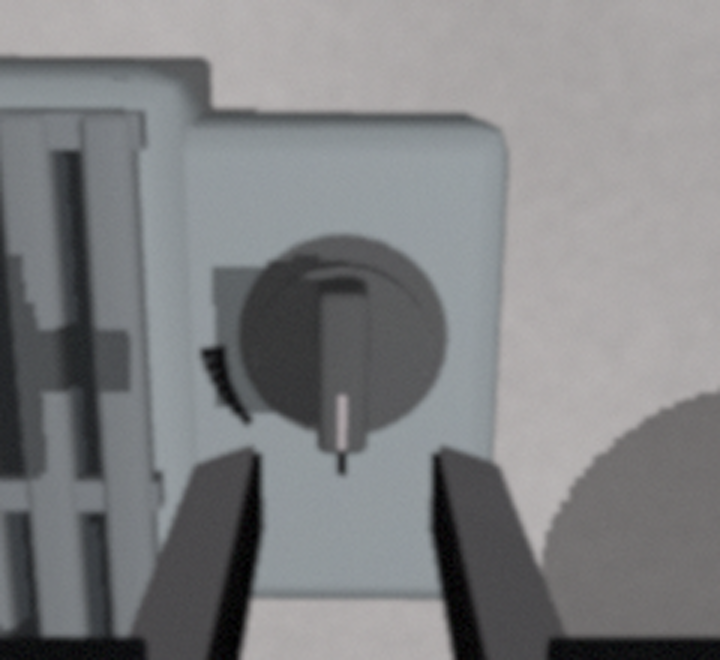

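View pics/d5.png

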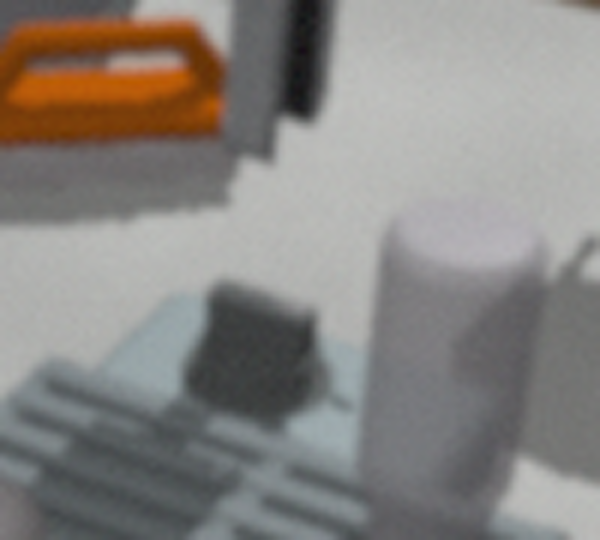

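The knob is at off, and its projected position fits "up". Next I'll rise and rotate so the camera will see the jaw side, measuring the cap on the way to the tongs.

Request:
send_rows:
  targets:
    - [0, 0, -8, 0, 0, 0.04, 0.6]
    - [0, 0, -8, 0, 0, 0.04, 0.8]
    - [0, 0, -8, -0.004, -0.0123, 0, 1]
    - [0, 0, -8, -0.004, -0.0123, 0, 1]
    - [0, 0, -8, -0.004, -0.0123, 0, 1]
    - [0, 0, -8, -0.004, -0.0123, 0, 1]
    - [0, 0, -8, -0.004, -0.0123, 0, 1]
    - [0, 0, -8, -0.004, -0.0123, 0, 1]
    - [0, 0, -8, -0.004, -0.0123, 0, 1]
    - [0, 0, -8, -0.004, -0.0123, 0, 1]
    - [0, 0, -8, -0.004, -0.0123, 0, 1]
    - [0, 0, -8, -0.004, -0.0123, 0, 1]
    - [0, 0, -8, -0.004, -0.0123, 0, 1]
    - [0, 0, -8, -0.004, -0.0123, 0, 1]
    - [0, 0, -8, -0.004, -0.0123, 0, 1]
    - [0, 0, -8, -0.004, -0.0123, 0, 1]
    - [0, 0, -8, -0.004, -0.0123, 0, 1]
    - [0, 0, -8, -0.004, -0.0123, 0, 1]
    - [0, 0, -8, -0.004, -0.0123, 0, 1]
    - [0, 0, -8, -0.004, -0.0123, 0, 1]

```text
t: 9.15
tcp_pos: [0.4798, 0.0292, 0.2464]
eef_rot: [[0.351, -0.937, -0.003], [-0.937, -0.351, 0.001], [-0.002, 0.003, -1.0]]
force: [-0.0, -0.8, -0.0]
width: 0.0943
```

Request:
send_rows:
  targets:
    - [0, 0, -8, 0, 0, 0, 1]
    - [0, 0, -8, 0, 0, 0, 1]
    - [0, 0, -5, 0, 0, 0, 1]
    - [0, 0, 0, 0, 0, 0, 1]
    - [0, 0, 0, 0, 0, 0, 1]
    - [0, 0, 0, 0, 0, 0, 1]

```text
t: 9.75
tcp_pos: [0.4805, 0.0297, 0.2477]
eef_rot: [[-0.001, -1.0, -0.001], [-1.0, 0.001, 0.0], [-0.0, 0.001, -1.0]]
force: [0.4, -0.6, -0.2]
width: 0.0939
```

```bash
python3 -c "
from h import *
import pickle;pickle.dump(bot.camera_params('wrist'),open('w4.pkl','wb'))"; python3 look.py e1 wrist; python3 -c "
import cv2;im=cv2.imread('pics/e1.png')"
```

```text
9.75 [0.4805 0.0297 0.2477] [-0.0013 -1.     -0.0002] 0.09387251125869994 [ 0.365 -0.641 -0.172] [ 0.0217 -0.027  -0.0325] [-0.1744 -0.1968  1.9303  0.      1.4095  1.3976]
```

View pics/e1.png

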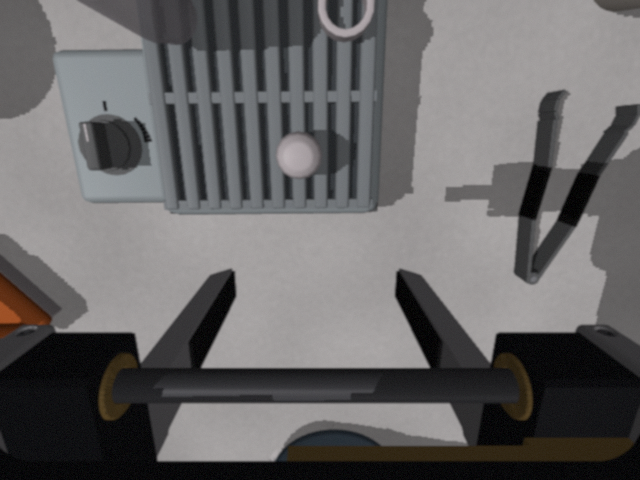

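This view shows the cap at (298,156), the front edge of the rack at row 208, and the tongs with hinge at (532,274), grips around (536,190) and (578,193), and jaws near (553,105) and (622,118). The knob's bar is upright in the image, pointing to off. I'll enlarge to measure.

Run:
```python
import cv2
im=cv2.imread('pics/e1.png')
cv2.imwrite('pics/c10.png',cv2.resize(im[120:220,250:400],None,fx=5,fy=5,interpolation=cv2.INTER_CUBIC))
cv2.imwrite('pics/c11.png',cv2.resize(im[80:290,500:640],None,fx=2.8,fy=2.8,interpolation=cv2.INTER_CUBIC))
```

```text
(no output)
```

View pics/c10.png

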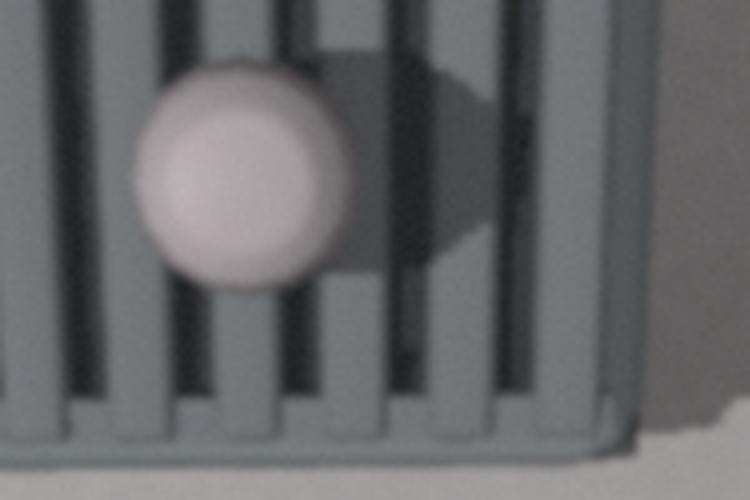

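View pics/c11.png

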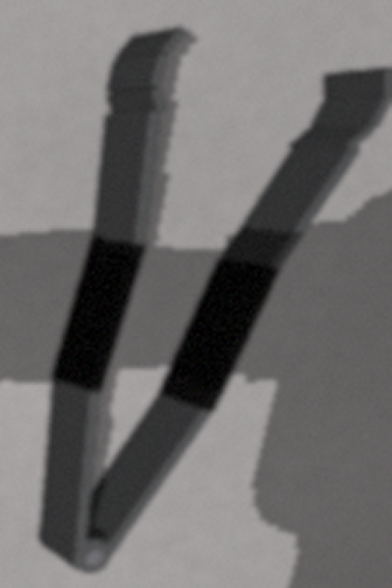

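Run:
```python
from h import *
import pickle
from scipy.optimize import least_squares
P=pickle.load(open('w4.pkl','rb'))
np.set_printoptions(precision=4,suppress=True)
def pts(x,y,z0=.075):
    a=np.linspace(0,2*np.pi,73);L=[]
    for z,r in [(0,.022),(.031,.022)]+[(.031+.014*np.sin(t),.022*np.cos(t)) for t in np.linspace(.1,1.5,12)]:
        L.append(np.c_[x+r*np.cos(a),y+r*np.sin(a),0*a+z0+z])
    return np.vstack(L)
def bb(x):
    q=np.array([proj('wrist',p,P) for p in pts(*x)]);return np.r_[q.min(0),q.max(0)]
m=np.array([276.8,131.6,319.8,178.2])
r=least_squares(lambda x:bb(x)-m,[.545,.045],diff_step=1e-3);print(r.x,r.fun)
f=lambda u,v:(250+u/5,120+v/5)
g=lambda u,v:(500+u/2.8,80+v/2.8)
print('base/ rack FR corner',ray('wrist',f(632,455),.07,P))
print('rack front left edge',ray('wrist',(165,209),.07,P))
for n,p in[('hinge',g(93,552)),('Lgrip top in',g(145,243)),('Lgrip bot in',g(103,390)),('Rg',g(228,260)),('Rg',g(163,395)),('Rg',g(276,270)),('Rg',g(213,410)),('JL',g(190,38)),('JR',g(325,75))]:
    print(n,ray('wrist',p,.03,P),ray('wrist',p,0,P))
```

```text
[0.5465 0.0453] [-1.8565 -0.6266  1.864   0.752 ]
base/ rack FR corner [ 0.4848 -0.0379  0.07  ]
rack front left edge [0.4873 0.1944 0.07  ]
hinge [ 0.3879 -0.2535  0.03  ] [ 0.3746 -0.2748  0.    ]
Lgrip top in [ 0.5289 -0.249   0.03  ] [ 0.5262 -0.27    0.    ]
Lgrip bot in [ 0.4653 -0.2434  0.03  ] [ 0.4577 -0.264   0.    ]
Rg [ 0.5218 -0.2855  0.03  ] [ 0.5185 -0.3093  0.    ]
Rg [ 0.463  -0.2703  0.03  ] [ 0.4553 -0.2929  0.    ]
Rg [ 0.5175 -0.3068  0.03  ] [ 0.514  -0.3321  0.    ]
Rg [ 0.4561 -0.2938  0.03  ] [ 0.4479 -0.3182  0.    ]
JL [ 0.6087 -0.2506  0.03  ] [ 0.612  -0.2718  0.    ]
JR [ 0.5949 -0.3075  0.03  ] [ 0.5972 -0.333   0.    ]
```

Request:
send_rows:
  targets:
    - [0, 0, -1.5, 0.002, -0.043, 0, 1]
    - [0, 0, -1.5, 0.002, -0.043, 0, 1]
    - [0, 0, -1.5, 0.002, -0.043, 0, 1]
    - [0, 0, -1.5, 0.002, -0.043, 0, 1]
    - [0, 0, -1.5, 0.002, -0.043, 0, 1]
    - [0, 0, -1.5, 0.002, -0.043, 0, 1]
    - [0, 0, 0, 0.0015, -0.043, 0, 1]
    - [0, 0, 0, 0, 0, -0.02, 1]
    - [0, 0, 0, 0, 0, -0.03, 1]
    - [0, 0, 0, 0, 0, 0, 1]
    - [0, 0, 0, 0, 0, 0, 1]
    - [0, 0, 0, 0, 0, 0, 1]

```text
t: 11.0
tcp_pos: [0.4952, -0.2717, 0.2003]
eef_rot: [[-0.158, -0.987, 0.002], [-0.987, 0.158, -0.002], [0.001, -0.002, -1.0]]
force: [0.1, -0.3, -0.4]
width: 0.0941
```

```bash
python3 -c "
from h import *
import pickle;pickle.dump(bot.camera_params('wrist'),open('w5.pkl','wb'))"; python3 look.py e2 wrist
```

```text
11.0 [ 0.4952 -0.2717  0.2003] [-0.1582 -0.9874  0.0013] 0.09412069301693406 [ 0.082  -0.273  -0.3816] [ 0.0077  0.0718 -0.0376] [-0.7026  0.05    1.7851  0.      1.3038  1.0271]
```

View pics/e2.png

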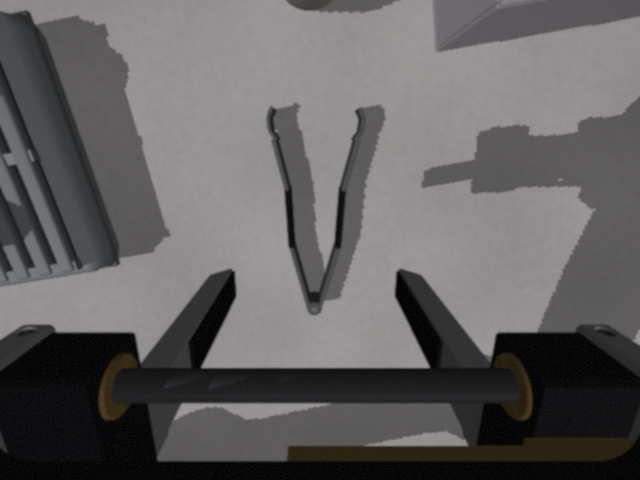

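Run:
```python
import cv2
im=cv2.imread('pics/e2.png')
cv2.imwrite('pics/c12.png',cv2.resize(im[95:320,250:390],None,fx=2.6,fy=2.6,interpolation=cv2.INTER_CUBIC))
```

```text
(no output)
```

View pics/c12.png

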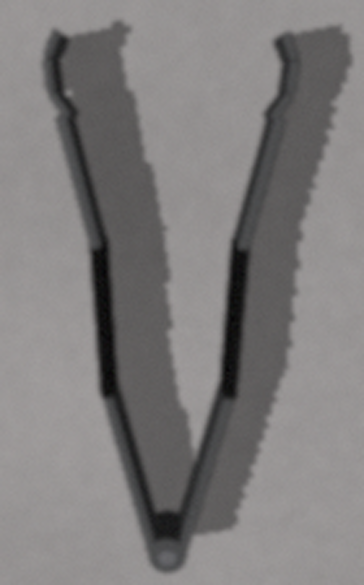

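Run:
```python
from h import *
import pickle
np.set_printoptions(precision=4,suppress=True)
P=pickle.load(open('w5.pkl','rb'))
g=lambda u,v:(250+u/2.6,95+v/2.6)
Q={n:ray('wrist',g(*p),.03,P)[:2] for n,p in dict(h=(167,555),gl=(102,322),gr=(237,322),gl0=(110,395),gl1=(98,248),gr0=(229,395),gr1=(240,250),jl=(57,75),jr=(289,75)).items()}
for k in Q: print(k,Q[k])
gm=(Q['gl']+Q['gr'])/2;jm=(Q['jl']+Q['jr'])/2
print(gm,jm,np.linalg.norm(gm-Q['h']),np.linalg.norm(jm-Q['h']),np.linalg.norm(Q['gl']-Q['gr']))
d=jm-Q['h'];print('yaw',np.degrees(np.arctan2(d[1],d[0])));d=gm-Q['h'];print('yaw',np.degrees(np.arctan2(d[1],d[0])))
s=bot.sense();print(s['tcp_pos'],np.degrees(np.arctan2(s['eef_rot'][1,0],s['eef_rot'][0,0])))
```

```text
h [ 0.3862 -0.2535]
gl [ 0.4975 -0.244 ]
gr [ 0.4886 -0.2996]
gl0 [ 0.4654 -0.2416]
gl1 [ 0.5282 -0.248 ]
gr0 [ 0.4573 -0.2919]
gr1 [ 0.5183 -0.3049]
jl [ 0.5965 -0.2445]
jr [ 0.5823 -0.3327]
[ 0.4931 -0.2718] [ 0.5894 -0.2886] 0.10844261730142796 0.20624314925315304 0.056298998936589066
yaw -9.783629576566605
yaw -9.692341227179988
[ 0.4953 -0.2718  0.2004] -99.10393652053125
```

Tongs: hinge (0.386,-0.2535), grip centre about (0.4945,-0.272), yaw −9.7°, lengths consistent with 110 and 210 mm. I'll descend with the fingers either side of the grips.

Request:
send_rows:
  targets:
    - [0, 0, -0.6, -0.0005, 0, -0.03, 1]
    - [0, 0, 0, 0, 0, -0.04, 1]
    - [0, 0, 0, 0, 0, -0.04, 1]
    - [0, 0, 0, 0, 0, -0.04, 1]
    - [0, 0, 0, 0, 0, -0.03, 1]
    - [0, 0, 0, 0, 0, -0.01, 1]
    - [0, 0, 0, 0, 0, 0, 1]
    - [0, 0, 0, 0, 0, 0, 1]
    - [0, 0, 0, 0, 0, 0, 1]

```text
t: 11.95
tcp_pos: [0.4955, -0.2727, 0.0109]
eef_rot: [[-0.169, -0.986, 0.003], [-0.986, 0.169, -0.003], [0.002, -0.004, -1.0]]
force: [-0.1, 0.1, 0.5]
width: 0.0941
```

```bash
python3 look.py e3 wrist
```

```text
11.95 [ 0.4955 -0.2727  0.0109] [-0.1691 -0.9856  0.0022] 0.09409396815604101 [-0.0885  0.1205  0.4878] [0.0242 0.0626 0.053 ] [-0.7035  0.3073  1.8795  0.      0.9503  1.0372]
```

View pics/e3.png

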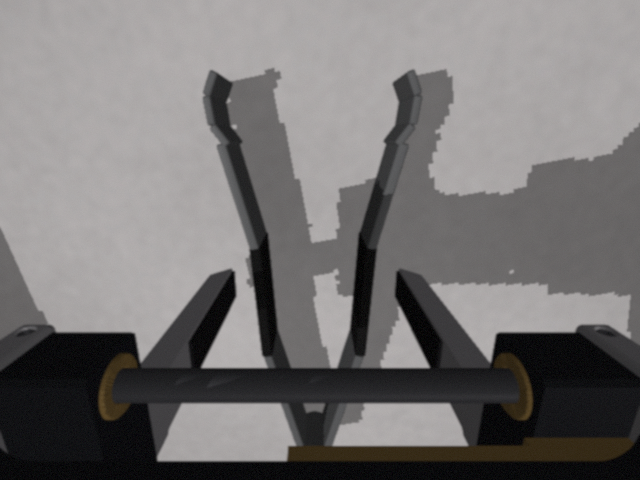

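The fingers stand either side of the black grips, the tongs centred between them. I'll lower 5 mm more and close partway, to 56 mm.

Request:
send_rows:
  targets:
    - [0, 0, 0, -0.0005, 0, -0.003, 1]
    - [0, 0, 0, 0, 0, -0.002, 0.8]
    - [0, 0, 0, 0, 0, 0, 0.7]
    - [0, 0, 0, 0, 0, 0, 0.65]
    - [0, 0, 0, 0, 0, 0, 0.6]
    - [0, 0, 0, 0, 0, 0, 0.6]
    - [0, 0, 0, 0, 0, 0, 0.6]
    - [0, 0, 0, 0, 0, 0, 0.6]

```text
t: 12.8
tcp_pos: [0.4934, -0.2714, 0.0035]
eef_rot: [[-0.169, -0.986, 0.0], [-0.986, 0.169, -0.0], [0.0, -0.0, -1.0]]
force: [-0.2, -0.2, 0.3]
width: 0.0564
```

```bash
python3 look.py e4 wrist
```

```text
12.8 [ 0.4934 -0.2714  0.0035] [-0.1692 -0.9856  0.    ] 0.05640992078526542 [-0.1905 -0.2023  0.2956] [ 0.0373 -0.011  -0.0149] [-0.7042  0.318   1.8832  0.      0.9404  1.0366]
```

View pics/e4.png

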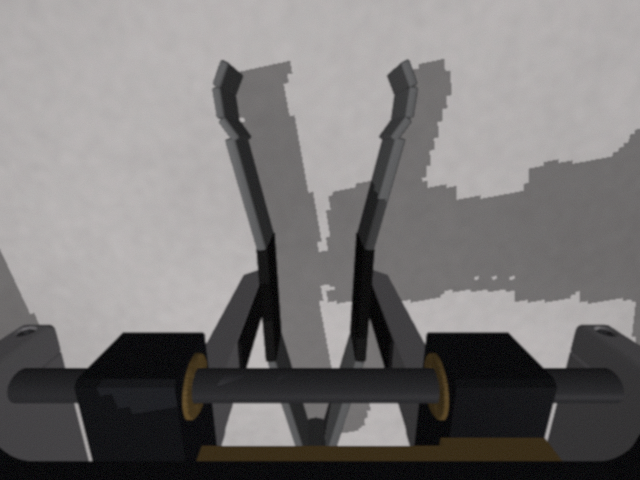

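The fingers are on the grips at 56.4 mm with the jaws still open. I'll lift 60 mm and check that the tongs come up level.

Request:
send_rows:
  targets:
    - [0, 0, 0, 0, 0, 0.003, 0.6]
    - [0, 0, 0, 0, 0, 0.007, 0.6]
    - [0, 0, 0, 0, 0, 0.012, 0.6]
    - [0, 0, 0, 0, 0, 0.015, 0.6]
    - [0, 0, 0, 0, 0, 0.015, 0.6]
    - [0, 0, 0, 0, 0, 0.008, 0.6]
    - [0, 0, 0, 0, 0, 0, 0.6]
    - [0, 0, 0, 0, 0, 0, 0.6]

```text
t: 13.65
tcp_pos: [0.4933, -0.2714, 0.0636]
eef_rot: [[-0.169, -0.986, 0.0], [-0.986, 0.169, -0.0], [0.0, -0.0, -1.0]]
force: [0.3, -0.2, -1.7]
width: 0.0567
```

```bash
python3 look.py e5 wrist;  python3 look.py e6 scene
```

```text
13.65 [ 0.4933 -0.2714  0.0636] [-0.1694 -0.9856  0.0001] 0.056669099433158954 [ 0.2967 -0.1894 -1.6794] [ 0.025  -0.0301 -0.0051] [-0.7043  0.2176  1.8726  0.      1.0513  1.0367]
13.7 [ 0.4929 -0.2711  0.063 ] [-0.1693 -0.9856 -0.0005] 0.05644446150529959 [-0.214   0.465  -0.7014] [0.0307 0.0487 0.0405] [-0.7043  0.2183  1.8731 -0.      1.0513  1.0366]
```

View pics/e5.png

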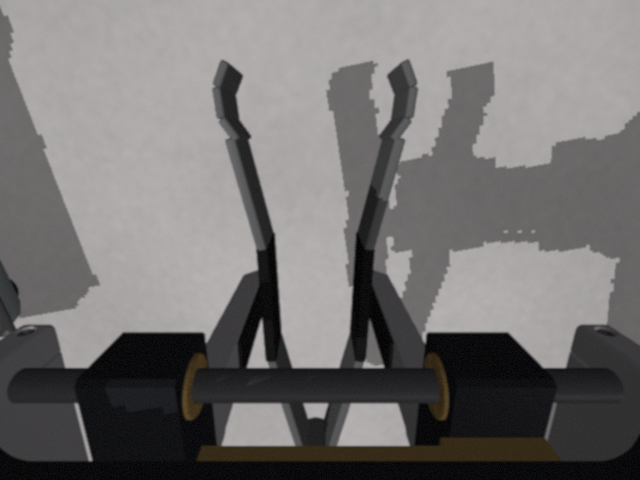

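View pics/e6.png

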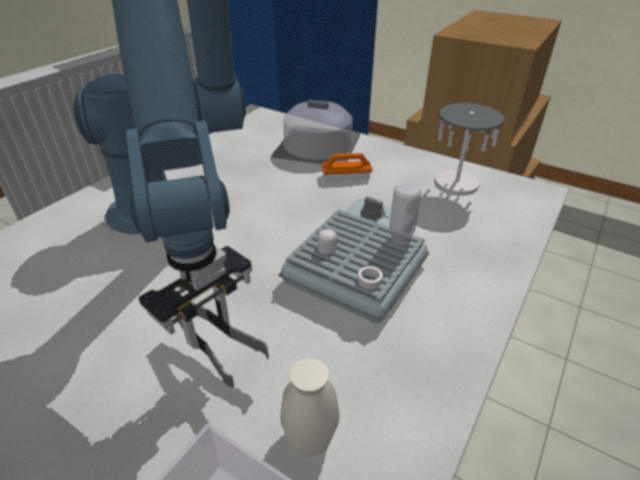

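The tongs are level and unchanged relative to the camera; the vase and rack items haven't moved. I'll raise them, swing to above the cap with yaw 0, and look.

Request:
send_rows:
  targets:
    - [0, 0, 0, 0, 0, 0.02, 0.6]
    - [0, 0, 0, 0, 0, 0.035, 0.6]
    - [0, 0, 0, 0, 0, 0.04, 0.6]
    - [0, 0, 0, 0, 0.01, 0.03, 0.6]
    - [0, 0, 0.5, -0.003, 0.02, 0.012, 0.6]
    - [0, 0, 0.8, -0.004, 0.027, 0, 0.6]
    - [0, 0, 0.8, -0.004, 0.027, 0, 0.6]
    - [0, 0, 0.8, -0.004, 0.027, 0, 0.6]
    - [0, 0, 0.8, -0.004, 0.027, 0, 0.6]
    - [0, 0, 0.8, -0.004, 0.027, 0, 0.6]
    - [0, 0, 0.8, -0.004, 0.027, 0, 0.6]
    - [0, 0, 0.8, -0.004, 0.027, 0, 0.6]
    - [0, 0, 0.8, -0.004, 0.027, 0, 0.6]
    - [0, 0, 0.8, -0.004, 0.027, 0, 0.6]
    - [0, 0, 0.8, -0.004, 0.02, 0, 0.6]
    - [0, 0, 0.8, -0.004, 0.015, 0, 0.6]
    - [0, 0, 0.5, -0.004, 0.0085, 0, 0.6]
    - [0, 0, 0, 0, 0, 0, 0.6]
    - [0, 0, 0, 0, 0, 0, 0.6]
    - [0, 0, 0, 0, 0, 0, 0.6]

```text
t: 15.75
tcp_pos: [0.4425, 0.0445, 0.2004]
eef_rot: [[-0.0, -1.0, -0.0], [-1.0, 0.0, -0.0], [0.0, 0.0, -1.0]]
force: [0.6, 1.2, 0.4]
width: 0.0563
```

```bash
python3 -c "
from h import *
import pickle;pickle.dump(bot.camera_params('wrist'),open('w6.pkl','wb'))"; python3 look.py f1 wrist
```

```text
15.75 [0.4425 0.0445 0.2004] [-0.0001 -1.      0.0002] 0.05634875557391265 [0.5642 1.1692 0.3814] [-0.0007 -0.0497  0.0164] [-0.1557 -0.2568  2.0669 -0.0002  1.3316  1.4152]
```

View pics/f1.png

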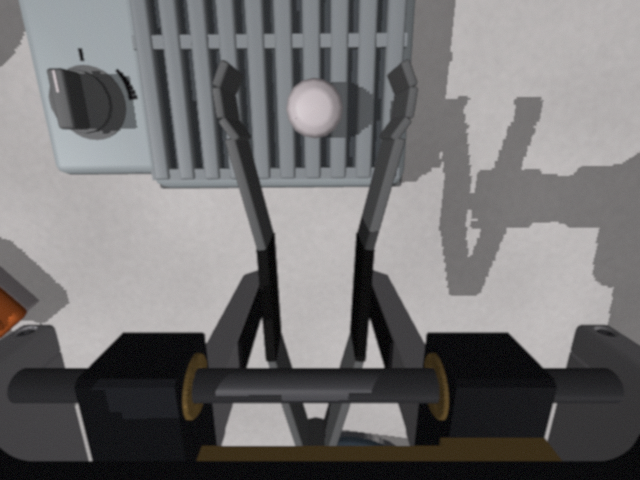

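The cap is at (314,108), midway between the jaws (columns about 228 and 404). I'll measure it again at this height.

Run:
```python
import cv2
im=cv2.imread('pics/f1.png')
cv2.imwrite('pics/c13.png',cv2.resize(im[50:150,205:425],None,fx=3.6,fy=3.6,interpolation=cv2.INTER_CUBIC))
```

```text
(no output)
```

View pics/c13.png

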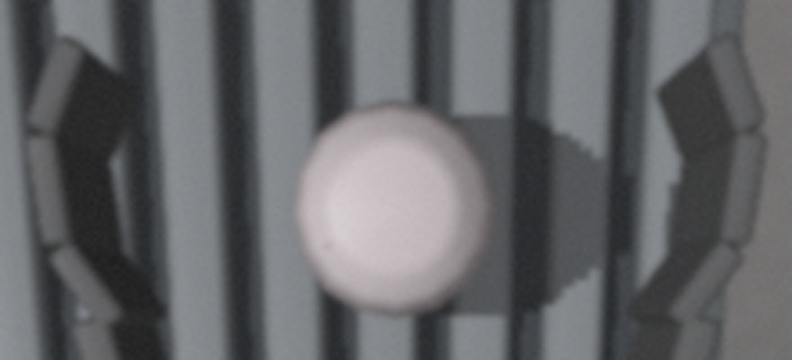

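Run:
```python
from h import *
import pickle
from scipy.optimize import least_squares
P=pickle.load(open('w6.pkl','rb'))
np.set_printoptions(precision=4,suppress=True)
def pts(x,y,z0=.075):
    a=np.linspace(0,2*np.pi,73);L=[]
    for z,r in [(0,.022),(.031,.022)]+[(.031+.014*np.sin(t),.022*np.cos(t)) for t in np.linspace(.1,1.5,12)]:
        L.append(np.c_[x+r*np.cos(a),y+r*np.sin(a),0*a+z0+z])
    return np.vstack(L)
def bb(x):
    q=np.array([proj('wrist',p,P) for p in pts(*x)]);return np.r_[q.min(0),q.max(0)]
f=lambda u,v:np.array((205+u/3.6,50+v/3.6))
m=np.r_[f(297,102),f(491,314)]
r=least_squares(lambda x:bb(x)-m,[.545,.045],diff_step=1e-3);print('cap',r.x,r.fun)
z=.2004+.0265
t=np.array([.4425,.0445])
for p in[(42,188),(748,190),(65,40),(105,315),(725,40),(685,315)]: print(ray('wrist',f(*p),z,P)[:2]-t)
```

```text
cap [0.5465 0.0448] [-1.4966 -0.889   1.4964  1.0578]
[0.0977 0.042 ]
[ 0.0975 -0.0423]
[0.1137 0.038 ]
[0.0832 0.0355]
[ 0.1137 -0.0383]
[ 0.0832 -0.0357]
```

Cap confirmed at (0.5465, 0.0448). The jaw centre is about 99 mm ahead of the TCP, so I'll shift +5 mm in x and go straight down around it.

Request:
send_rows:
  targets:
    - [0, 0, 0, 0.0025, 0, -0.01, 0.6]
    - [0, 0, 0, 0.0025, 0, -0.02, 0.6]
    - [0, 0, 0, 0, 0, -0.02, 0.6]
    - [0, 0, 0, 0, 0, -0.02, 0.6]
    - [0, 0, 0, 0, 0, -0.015, 0.6]
    - [0, 0, 0, 0, 0, -0.012, 0.6]
    - [0, 0, 0, 0, 0, -0.008, 0.6]
    - [0, 0, 0, 0, 0, -0.005, 0.6]
    - [0, 0, 0, 0, 0, -0.003, 0.6]
    - [0, 0, 0, 0, 0, 0, 0.6]
    - [0, 0, 0, 0, 0, 0, 0.6]

```text
t: 16.9
tcp_pos: [0.4478, 0.045, 0.088]
eef_rot: [[0.001, -1.0, 0.001], [-1.0, -0.001, -0.0], [0.0, -0.001, -1.0]]
force: [-0.1, 0.2, -0.7]
width: 0.0566
```

```bash
python3 look.py f2 wrist;python3 look.py f3 scene 250 450 150 310 3.5
```

```text
16.9 [0.4478 0.045  0.088 ] [ 0.001  -1.      0.0002] 0.05662277777573806 [-0.0548  0.1764 -0.6508] [0.035  0.0064 0.0206] [-0.1526 -0.0881  2.1437  0.      1.0849  1.4172]
16.95 [0.4479 0.045  0.088 ] [ 0.001  -1.      0.0002] 0.056784510070318955 [ 0.0233 -0.7096 -1.2396] [ 0.025   0.0005 -0.0276] [-0.1526 -0.0882  2.1437  0.      1.0849  1.4172]
```

View pics/f2.png

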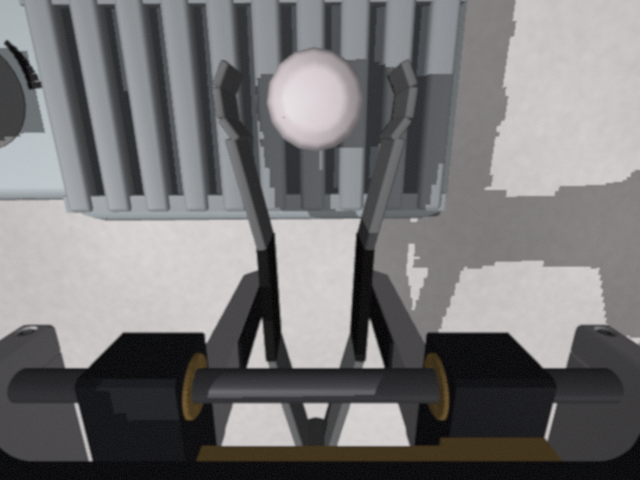

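View pics/f3.png

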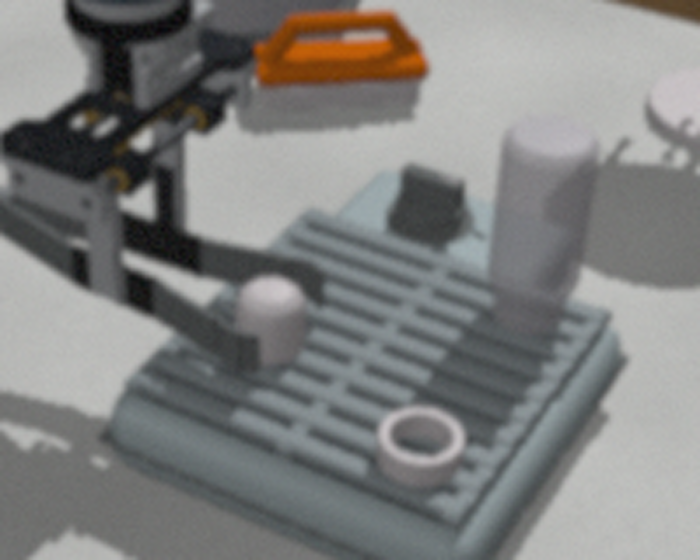

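The cap at (314,99) sits centred between the jaws. I'll lower 3.5 mm and then close gently.

Request:
send_rows:
  targets:
    - [0, 0, 0, 0, 0, -0.002, 0.6]
    - [0, 0, 0, 0, 0, -0.0015, 0.6]
    - [0, 0, 0, 0, 0, 0, 0.55]
    - [0, 0, 0, 0, 0, 0, 0.5]
    - [0, 0, 0, 0, 0, 0, 0.47]
    - [0, 0, 0, 0, 0, 0, 0.44]
    - [0, 0, 0, 0, 0, 0, 0.41]
    - [0, 0, 0, 0, 0, 0, 0.38]
    - [0, 0, 0, 0, 0, 0, 0.3]
    - [0, 0, 0, 0, 0, 0, 0.15]
    - [0, 0, 0, 0, 0, 0, 0]
    - [0, 0, 0, 0, 0, 0, 0]
    - [0, 0, 0, 0, 0, 0, 0]

```text
t: 18.3
tcp_pos: [0.4474, 0.0451, 0.084]
eef_rot: [[0.001, -1.0, 0.0], [-1.0, -0.001, -0.0], [0.0, -0.0, -1.0]]
force: [-0.3, 0.2, -0.7]
width: 0.0378
```

```bash
python3 look.py f4 wrist
```

```text
18.3 [0.4474 0.0451 0.084 ] [ 0.0009 -1.      0.    ] 0.03780422723550255 [-0.2819  0.1738 -0.7073] [ 0.0305 -0.0032  0.0667] [-0.1527 -0.0815  2.1461  0.      1.0769  1.4172]
```

View pics/f4.png

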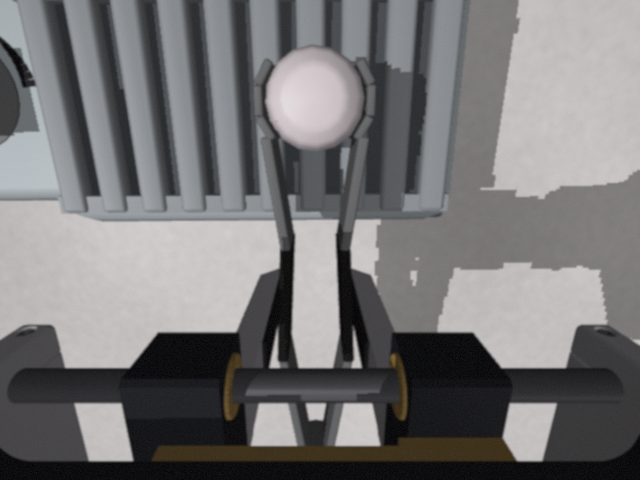

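The jaws enclose the cap and the width is 37.8 mm, against the 38 mm expected. I'll lift 100 mm straight up.

Request:
send_rows:
  targets:
    - [0, 0, 0, 0, 0, 0.003, 0]
    - [0, 0, 0, 0, 0, 0.006, 0]
    - [0, 0, 0, 0, 0, 0.01, 0]
    - [0, 0, 0, 0, 0, 0.013, 0]
    - [0, 0, 0, 0, 0, 0.013, 0]
    - [0, 0, 0, 0, 0, 0.013, 0]
    - [0, 0, 0, 0, 0, 0.013, 0]
    - [0, 0, 0, 0, 0, 0.012, 0]
    - [0, 0, 0, 0, 0, 0.009, 0]
    - [0, 0, 0, 0, 0, 0.005, 0]
    - [0, 0, 0, 0, 0, 0.003, 0]
    - [0, 0, 0, 0, 0, 0, 0]
    - [0, 0, 0, 0, 0, 0, 0]
    - [0, 0, 0, 0, 0, 0, 0]
    - [0, 0, 0, 0, 0, 0, 0]
    - [0, 0, 0, 0, 0, 0, 0]

```text
t: 19.95
tcp_pos: [0.4472, 0.0451, 0.1837]
eef_rot: [[0.001, -1.0, -0.0], [-1.0, -0.001, 0.0], [-0.0, 0.0, -1.0]]
force: [-0.2, -0.3, -0.8]
width: 0.038
```

```bash
python3 look.py g1 wrist;python3 look.py g2 scene 250 450 130 290 3.5;python3 -c "
from h import *
s=bot.sense();print(s['tcp_pos'],s['joint_vel'])"
```

```text
19.95 [0.4472 0.0451 0.1837] [ 0.0009 -1.     -0.0001] 0.03795908166730231 [-0.1622 -0.2807 -0.8119] [-0.033   0.0281  0.0162] [-0.1527 -0.2254  2.0727  0.      1.2948  1.4172]
20.0 [0.4472 0.0451 0.1838] [ 0.0009 -1.     -0.0001] 0.037879813264945925 [ 0.2703 -1.1143 -1.2154] [ 0.0002  0.0327 -0.002 ] [-0.1527 -0.2255  2.0727  0.      1.2949  1.4172]
[0.44730507 0.04508958 0.1838436 ] [-0.00097299 -0.00122449 -0.00285627  0.00064374  0.00047233  0.00016076]
```

View pics/g1.png

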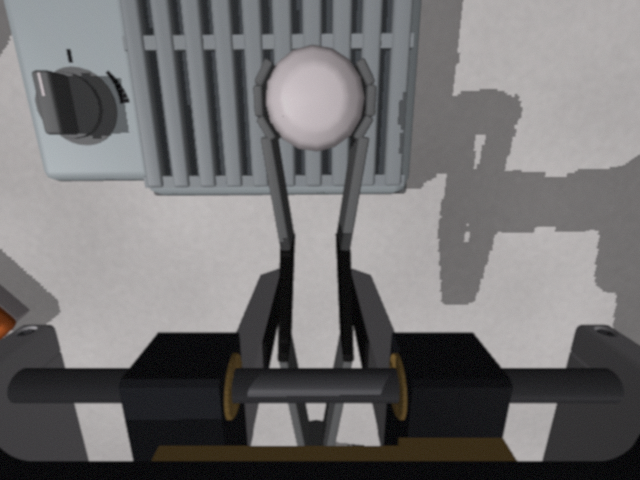

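View pics/g2.png

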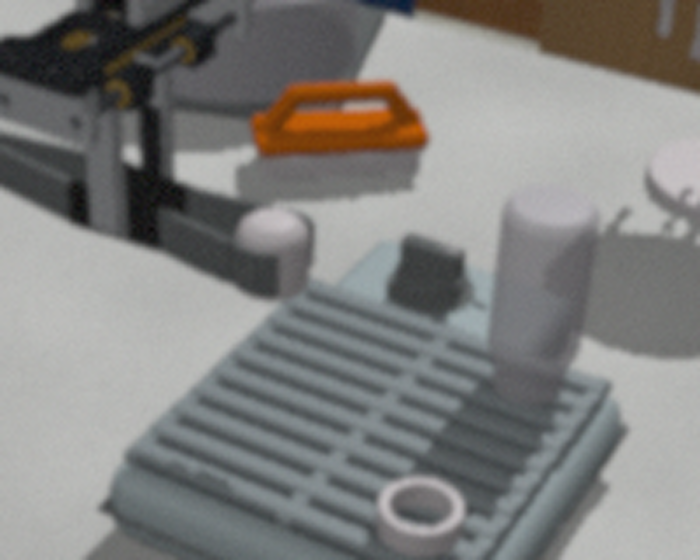

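The cap is lifted level in the jaws at the same image position as before the lift, and the arm is still. The knob points to off, and the bottle, ring and brush haven't moved. I'm handing the job in.

```bash
python3 -c "
from plant import bot
print(bot.job_done())"
```

```text
the job is handed in; nothing more can be done
None
```

I turned the selector to off, then picked the cap up in the tongs and handed the job in at 20 s while still holding it. No verdict was reported.

**Selector:** I gripped the knob's bar, pushed it down about 7.7 mm (13 N), turned it anticlockwise to off and let go. Afterwards the pointer lined up with the off mark. I judged that it had sprung up from the bar's position in the wrist picture. The bar's size could not tell up from down.

**Cap:** I held the tongs by their grips, lowered the open jaws around the cap and closed them, with a grip width of 37.8 mm against the 38 mm expected. I then lifted 100 mm straight up. The last pictures show the cap level in the jaws and clear of the rack by about 10 cm. The arm was nearly motionless (joint speeds under 0.003 rad/s), and the fingers never came near the cap.

**Other items:** the bottle, ring and brush look unmoved in the last pictures. I last saw the vase, still in place, when the tongs were lifted, and the arm moved away from it after that.

**What disagreed:**
- **Top camera:** it put the knob about 8 mm away in y from where the wrist camera did. I used the wrist camera, which matched the fingertips, and the grasps confirmed it.
- **Sizes in the wrist pictures:** the knob's skirt looked about 15% larger and the cap about 8% larger than the sizes given. The centres agreed between views, so this did not affect the grasps.

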